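Lay the tall instrument housing down against the stop

ROBOT

A 6-joint arm with a two-finger parallel gripper is mounted at the origin on the work surface. World frame = base frame: x ahead of the robot, y to its left, z up, the work surface at z = 0. Lengths are in m, angles in rad, forces in N, time in s.
With the tool pointing down it reaches from about 0.275 to 0.825 m from the base axis. Payload 4.9 kg.
Tool frame: the origin (TCP) lies midway between the tips of the shut fingers; the grasp point (between the pads) lies 19 mm behind it (grip_point_offset is the distance from the TCP to the grasp point, in m); z points along the fingers, x is the direction in which the jaws open and shut, and the axes are right-handed (so a half turn about z gives the same grasp; the last joint's range is limited). The gripper opens to 85 mm and grips with 20 to 120 N. Pads are 22 mm wide; open, the fingers measure 114 mm over their backs; the gripper's body (76 mm by 85 mm) begins 54 mm behind the grasp point. The pads swing forward as they close: fully open they stand 13 mm farther back than shut.
Start: joints at [1.053, 0.326, -0.193, 1.052, 0, 1.437], TCP at [0.206, 0.51, 0.231] pointing down, gripper open.
Joint ranges: [-2.65, 2.65], [-0.97, 1.79], [-1.3, 1.35], [-1.93, 2.1], [-1.47, 1.37], [-3.14, 3.14]. Speed limits (rad/s): [2.57, 2.57, 3.14, 3.14, 3.14, 3.14].

INTERFACE

Orientations are given as a rotation vector (axis times angle).
In Python, from cell import * gives the robot as it stands. Calls block until the motion is done:
- movep(position, orientation): joint-space move of the TCP to a pose.
- move_l(position, velocity=0.15, rot=None, until_force=None): straight line of the TCP; rot=None keeps the orientation; velocity is the mean speed in m/s. With until_force (N) it stops when the force on the tool has changed by that much, and returns True; else False.
- set_joints(angles): joint-space move.
- let_go() and grab(newtons=None): open the fingers fully, or close them until they stop; newtons is the grip in N (None keeps the last).
- sleep(seconds).
- ik(position, orientation): joint angles nearest the present ones, or None.
- get_state(): the state.
- grab_frame(name): name is "scene" or "side" or "wrist"; returns a dict with "img" (400x640x3 uint8, red, green, blue), "fx", "fy", "cx", "cy" (pixels), "k1" (the pictures are not rectified: a ray, as slopes to the right and down, at radius r is drawn at 1 + k1 r^2 times it, then the intrinsics apply), "cam_to_world" (4x4, takes a point from camera to world coordinates); the wrist camera has in their place "T_tool_cam" (4x4, takes a point from camera to tool coordinates, whose origin is the TCP and whose axes are the tool frame's). Camera axes: x right, y down, z forward; pixel columns grow to the right and rows downward; lengths in m; the calibration is good to about 2 mm. A picture is of the moment at which its call begins: read the wrist's pose just before it. There is no depth.
A pose or a line that the arm cannot do raises MotionError and nothing moves.
- sign_off(): hands the job in, once; it reports no verdict.
Trained networks look in the newest picture that a camera, given by its name, has taken for a name from the list of things; names that differ only in an ending like _2 or _b are one class to them, and where a whole thing is asked for, a point or a joint stands for the part that bears it (a point fixed in the world has none). Each returns a list of dicts, best first, with "score" (0 to 1); they miss things now and then, are a little off and sometimes report something else, mostly with a low value. They report only what shows in the picture. A call takes as long as a camera call.
- spot_in(camera, name): "centre" ([column, row] in pixels, amid what is visible of it).
- silhouettes(camera, name): "mask" (400x640 bool, what is visible of it) and "centre" ([column, row] in pixels, amid what is visible of it).
- tip_of(camera, name): "centre" ([column, row] in pixels: a listed point, or the origin of a listed thing).
The state is a dict: "clock": time; "q": joint angles; "joint_velocities": joint speeds; "tau": joint torques, N m; "position": TCP position; "eef_rot": TCP orientation; "contact_force": force on the tool from outside, world axes, zero at the start; "wrist_torque": the same for the moment, N m; "finger_gap": opening from 0.0 (shut) to 1.0 (fully open).
Only numpy, scipy, OpenCV 4.12 (cv2) and the standard library are available. Lean on these libraries where they do the work, as an engineer would, in place of code of your own. Each camera call takes 0.05 s, during which the arm holds its last target.

TASK

Tip the tall empty metal housing over onto its side on the black rubber pad, open end away from the orange stop, letting it down gently under a fingertip (for instance from inside its open mouth) rather than letting it drop. Then push it along the pad until its closed end is square against the stop. Do not lift the housing off the pad, leave the other things on the bench where they are, and finish clear of everything.

Things in the scene. Friction and masses are not known exactly. Their poses are not given: they have to be found in the camera images.
- housing: Tall open-topped aluminium housing with a green band near its open end, 72 mm (its x) by 84 mm (its y) by 180 mm (its z), walls 5 mm, bottom 6 mm; 0.35 to 0.6 kg, loose. Origin at the centre of its closed bottom face, z towards the mouth. It starts standing on the pad, back face 5 to 25 mm from the stop, its x within 0.1 rad of the stop's x. It overbalances when leaned about 0.4 rad.
- mouth (a point): Centre of the housing's open mouth, in the plane of its rim, 180 mm from the closed end; axes as the housing's. The opening is 62 mm (x) by 74 mm (y) and 174 mm deep, and a finger can reach into it.
- stop (a point): Foot of the orange stop bar's inner face, mid-width, on top of the black pad (10 mm above the bench). x points level along the pad away from the bar, the way the housing is to be laid; y along the bar; z up. The bar is fixed, 150 mm long and stands 30 mm above the pad; the flat fixed pad is 150 mm wide and runs 300 mm along x. Laid down, the housing's top side is 72 mm above the pad.
- capacitor_a: Bystander: standing aluminium capacitor can with a blue sleeve, 50 mm across, 99 mm tall with its terminals, loose, beside the pad near the stop on the stop's -y side. Origin at the centre of its underside.
- capacitor_b: Bystander: smaller standing capacitor can, 40 mm across, 79 mm tall with its terminals. Origin at the centre of its underside.
- screwdriver: Bystander: screwdriver with a green handle lying beside the pad on the stop's +y side, about 0.2 m long along its x, handle to its -x. Origin under its middle.
- meter: Bystander: grey hand-held test meter lying flat, 150 mm (its x) by 80 mm by 45 mm high. Origin at the centre of its underside.
- board: Bystander: green circuit board with parts on it, 120 mm (its x) by 70 mm, 28 mm high. Origin at the centre of its underside.
- spool: Bystander: spool of copper wire standing on a flange, 70 mm across, 54 mm high. Origin at the centre of its underside.

How it is judged:
By the outcome, as a careful person would: the job done as asked, in the order asked, and still so for the second after the job is handed in, with the robot touching nothing.
It also fails if it takes over 58 s, if anything falls off the work surface, if the arm or the gripper's body presses on something with over 40 N, if the wrist force passes 120 N, or if a joint passes its speed limit or range.

## Working session

There is one attempt and no reset: what is moved stays moved. The work goes in short steps, each a Python script; the robot and the scene stay as the last script left them, time stands still between calls to the robot, and variables do not carry over. Pictures are saved under pics/ and viewed, and the job is handed in when it is done.

```bash
mkdir -p pics; ls; python3 - <<'E'
from cell import *
import cv2
print({k:v for k,v in get_state().items()})
for n in ["scene","side","wrist"]:
    f=grab_frame(n); cv2.imwrite(f"pics/a_{n}.png",f["img"][:,:,::-1])
    print(n,{k:(v.tolist() if hasattr(v,'tolist') else v) for k,v in f.items() if k!="img"})
    for t in ["housing","mouth","stop","capacitor_a","screwdriver"]:
        print(t,[(d["centre"],round(d["score"],2)) for d in tip_of(n,t)][:2])
E
```

```text
pics
{'clock': 0.0, 'q': array([ 1.05281110e+00,  3.26920213e-01, -1.93598875e-01,  1.05199777e+00,
        1.64542164e-05,  1.43658345e+00]), 'joint_velocities': array([-5.51852483e-04, -6.30188639e-04,  1.29724556e-03,  1.04752392e-03,
        6.41707650e-05, -9.22240118e-04]), 'tau': array([-1.41343586e-03, -4.43402660e+01,  2.62437540e+01,  1.54297129e-02,
       -1.88347503e-04,  4.72664851e-06]), 'position': array([0.20562977, 0.50948157, 0.23050903]), 'eef_rot': array([ 2.60370173e+00,  1.75659800e+00, -2.43339072e-03]), 'contact_force': array([ 0.30958421, -0.14109096, -0.26521535]), 'wrist_torque': array([ 0.03080703, -0.00156366, -0.01864522]), 'finger_gap': 0.9973778469609282}
scene {'fx': 497.73382733917845, 'fy': 497.73382733917845, 'cx': 325.0924483922189, 'cy': 194.40662985819918, 'k1': -0.14847588407450232, 'cam_to_world': [[0.8426211865599242, 0.4491424864113446, -0.297086793480593, 0.9253330311060584], [0.5384923689504049, -0.7068048007263918, 0.45875150381476315, -0.5886670920116027], [-0.003937580796187115, -0.5465327076857895, -0.837428501358243, 1.15533443227465
[... 647 characters left out ...]
 1.0]]}
housing [([319.7, 264.3], 0.81)]
mouth [([318.1, 208.1], 0.9)]
stop [([324.9, 276.8], 0.59)]
capacitor_a [([355.0, 245.0], 0.65), ([356.9, 187.7], 0.6)]
screwdriver [([264.3, 271.1], 0.86)]
wrist {'fx': 277.86573600015913, 'fy': 277.86573600015913, 'cx': 318.1061249440866, 'cy': 200.82690283695115, 'k1': -0.042746023818473235, 'T_tool_cam': [[0.9999993925170103, -0.0007958860121722525, 0.0007625818416646889, 0.0001624592015102566], [0.0005709093152249002, 0.9657918144933408, 0.2593180385553867, -0.06581381381754134], [-0.0009428829001511008, -0.2593174456590125, 0.9657916821699807, -0.14399321207795496], [0.0, 0.0, 0.0, 1.0]]}
housing []
mouth []
stop []
capacitor_a []
screwdriver []
```

View pics/a_scene.png

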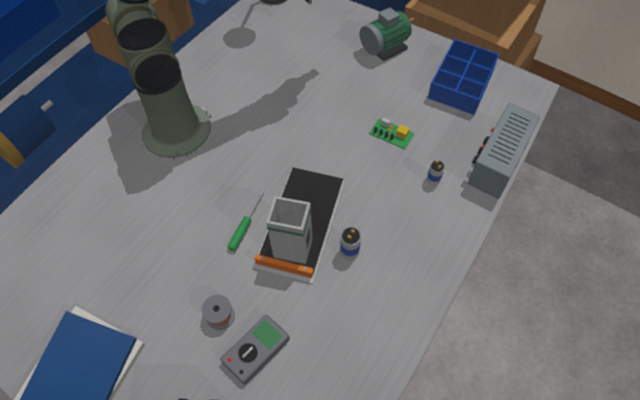

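View pics/a_side.png

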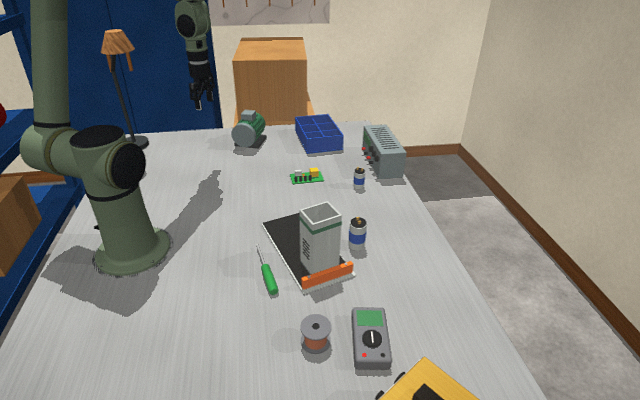

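The scene view shows the housing standing at about (290,230). The orange stop is below it at (285,266), and the pad runs up the image to (318,170). The capacitor is at (349,242) and the screwdriver at (240,232). Next I'll zoom in and triangulate.

```bash
cat > h.py <<'E'
import numpy as np, cv2
from scipy.optimize import least_squares
def ray(f,px,T=None):
    T=f["cam_to_world"] if T is None else T
    T=np.array(T)
    d=(np.array(px,float)-[f["cx"],f["cy"]])/[f["fx"],f["fy"]]
    rd=np.linalg.norm(d); r=rd
    for _ in range(20): r=rd/(1+f["k1"]*r*r)
    s=d*(r/rd if rd>0 else 1)
    v=T[:3,:3]@np.array([s[0],s[1],1]); return T[:3,3],v/np.linalg.norm(v)
def onz(f,px,z,T=None):
    o,v=ray(f,px,T); return o+v*(z-o[2])/v[2]
def proj(f,P,T=None):
    T=np.array(f["cam_to_world"] if T is None else T); P=np.atleast_2d(P)
    c=(P-T[:3,3])@T[:3,:3]; s=c[:,:2]/c[:,2:]
    s=s*(1+f["k1"]*(s**2).sum(1,keepdims=True))
    return s*[f["fx"],f["fy"]]+[f["cx"],f["cy"]]
def tri(obs):
    A=0;b=0
    for o,v in obs:
        M=np.eye(3)-np.outer(v,v);A=A+M;b=b+M@o
    return np.linalg.solve(A,b)
E
python3 - <<'E'
from cell import *
from h import *
fs={}
for n in ["scene","side"]: fs[n]=grab_frame(n)
import pickle; pickle.dump(fs,open("f0.pkl","wb"))
for t in ["housing","mouth","stop"]:
    c={n:tip_of(n,t)[0]["centre"] for n in fs}
    P=tri([ray(fs[n],c[n]) for n in fs]); print(t,P.round(4))
for n in fs:
  for t,z in [("stop",.01),("housing",.01),("mouth",.19),("capacitor_a",0),("screwdriver",0)]:
    print(n,t,[onz(fs[n],d["centre"],z).round(4) for d in tip_of(n,t)[:2]])
i=fs["scene"]["img"][150:300,210:390]; cv2.imwrite("pics/b_scene.png",cv2.resize(i,None,fx=4,fy=4,interpolation=cv2.INTER_CUBIC)[:,:,::-1])
i=fs["side"]["img"][180:305,240:400]; cv2.imwrite("pics/b_side.png",cv2.resize(i,None,fx=4.5,fy=4.5,interpolation=cv2.INTER_CUBIC)[:,:,::-1])
E
```

```text
housing [ 0.5338 -0.1398  0.0046]
mouth [ 0.5371 -0.1447  0.1981]Traceback (most recent call last):
  File "<stdin>", line 7, in <module>
IndexError: list index out of range
```

```bash
python3 - <<'E'
from cell import *
from h import *
import pickle; fs=pickle.load(open("f0.pkl","rb"))
for n in fs:
  for t,z in [("stop",.01),("housing",.01),("mouth",.19),("capacitor_a",0),("screwdriver",0)]:
    print(n,t,[onz(fs[n],d["centre"],z).round(4) for d in tip_of(n,t)[:2]])
i=fs["scene"]["img"][150:300,210:390]; cv2.imwrite("pics/b_scene.png",cv2.resize(i,None,fx=4,fy=4,interpolation=cv2.INTER_CUBIC)[:,:,::-1])
i=fs["side"]["img"][180:305,240:400]; cv2.imwrite("pics/b_side.png",cv2.resize(i,None,fx=4.5,fy=4.5,interpolation=cv2.INTER_CUBIC)[:,:,::-1])
E
```

```text
scene stop [array([ 0.5535, -0.1932,  0.01  ])]
scene housing [array([ 0.5373, -0.1434,  0.01  ])]
scene mouth [array([ 0.5294, -0.1373,  0.19  ])]
scene capacitor_a [array([0.7486, 0.2397, 0.    ]), array([ 0.6612, -0.076 ,  0.    ])]
scene screwdriver [array([ 0.39  , -0.1312,  0.    ])]
side stop []
side housing [array([ 0.5316, -0.1433,  0.01  ]), array([ 0.5517, -0.1862,  0.01  ])]
side mouth [array([ 0.5417, -0.1397,  0.19  ]), array([ 0.3888, -0.3311,  0.19  ])]
side capacitor_a [array([ 0.6671, -0.0698,  0.    ]), array([0.7461, 0.2471, 0.    ])]
side screwdriver [array([ 0.3912, -0.1318,  0.    ])]
```

View pics/b_scene.png

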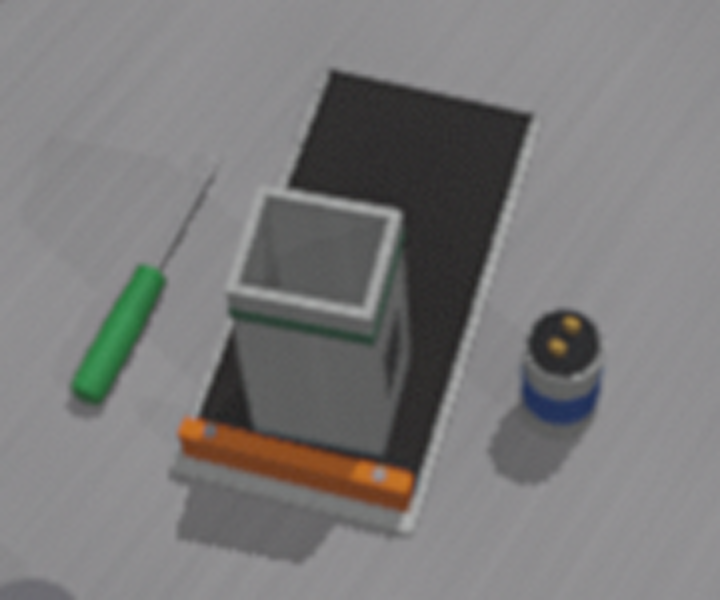

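View pics/b_side.png

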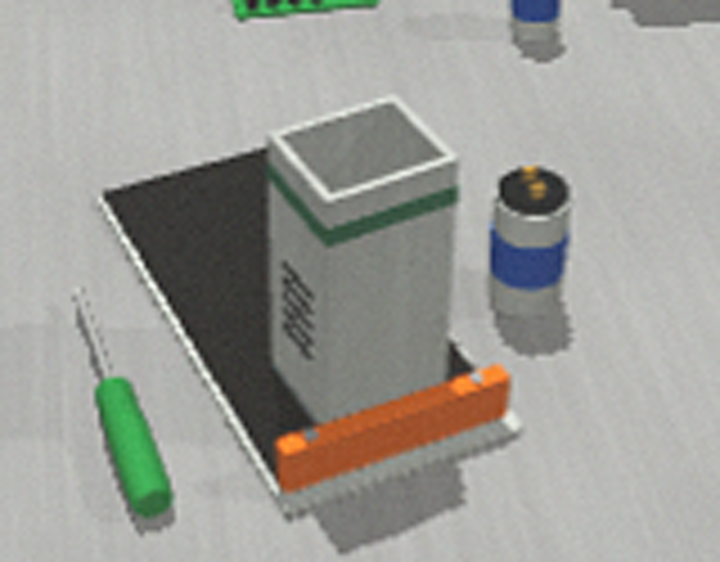

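```bash
cat > fit0.py <<'E'
from h import *
import pickle; fs=pickle.load(open("f0.pkl","rb"))
S=lambda p:np.array(p)/4+[210-.375,150-.375]
D=lambda p:np.array(p)/4.5+[240-.39,180-.39]
def W(p,l):
    c,s=np.cos(p[2]),np.sin(p[2]); l=np.atleast_2d(l)
    return np.c_[p[0]+c*l[:,0]-s*l[:,1],p[1]+s*l[:,0]+c*l[:,1],l[:,2]]
hc=[[-.036,-.042,.19],[.036,-.042,.19],[.036,.042,.19],[-.036,.042,.19]]
# x axis ~ +y world: far-left in scene = +x,+y(left=-world x => +y local)
sc=dict(pp=(265,190),pm=(402,212),mm=(370,316),mp=(228,290))
sd=dict(pp=(268,140),pm=(397,97),mm=(458,157),mp=(331,200))
sg={'p':1,'m':-1}
# side view corner order: solve by trying rotations
keys=['pp','pm','mm','mp']; sdl=[sd[k] for k in keys]
for k in range(4):
    L=np.array([[.036*sg[q[0]],.042*sg[q[1]],.19] for q in keys])
    sdk=[sdl[(i+k)%4] for i in range(4)]
    f=lambda p:np.r_[(proj(fs["scene"],W(p,L))-[S(sc[q]) for q in keys]).ravel(),(proj(fs["side"],W(p,L))-[D(q) for q in sdk]).ravel()]
    r=least_squares(f,[.53,-.14,1.8]); print(k,r.x.round(4),r.cost, r.fun.round(1))
# pad/stop
far=np.array([onz(fs["scene"],S((331,71)),.01),onz(fs["scene"],S((532,115)),.01),onz(fs["side"],D((101,193)),.01)])
print("far",far.round(4))
bar=[onz(fs["scene"],S((190,418)),.04),onz(fs["scene"],S((412,472)),.04),onz(fs["side"],D((283,434)),.04),onz(fs["side"],D((508,366)),.04)]
print("bartop",np.round(bar,4))
E
python3 fit0.py
```

```text
0 [ 0.5396 -0.145   1.9264] 3.1480810376367194 [-0.8 -1.   0.3 -0.1  0.9  0.8  0.   0.4  0.  -1.  -0.4 -0.3  0.4  0.6
 -0.5  0.9]
1 [ 0.5391 -0.1438  1.3715] 949.1013395877984 [ 11.7  -5.5   3.1  10.5 -11.8   4.6  -1.9 -11.4 -23.2   2.3  -4.8  -9.9
  23.3  -2.7   3.4   9.4]
2 [ 0.5401 -0.1424  2.1422] 2572.8095941919382 [ -3.9   1.2  -1.8  -4.4   5.7  -3.2   3.6   3.4 -42.7  -2.7   9.9 -24.4
  42.8   1.  -10.4  23.8]
3 [ 0.54   -0.1444  2.5179] 912.6854591656829 [ -9.3   8.5  -9.2  -8.5   9.9  -9.5  10.    9.1 -13.1  -7.   16.2 -10.5
  12.3   6.4 -15.4  10.8]
far [[0.3906 0.0663 0.01  ]
 [0.5316 0.1104 0.01  ]
 [0.3888 0.0687 0.01  ]]
bartop [[ 0.4823 -0.2185  0.04  ]
 [ 0.6192 -0.1745  0.04  ]
 [ 0.4838 -0.2138  0.04  ]
 [ 0.6257 -0.1768  0.04  ]]
```

The scene fit puts the stop foot near (0.552, -0.196) with its x at about 1.88 rad. The housing centre is at (0.540, -0.145) with yaw 1.926, leaving a gap of about 16 mm behind it. Next I'll check reachability of the tipping path, with the shut fingers inside the mouth.

```bash
cat > plan.py <<'E'
import numpy as np
from scipy.spatial.transform import Rotation as R
psi=1.926; HC=np.array([.5396,-.145])
stop=np.array([.5523,-.1963]); spsi=1.88
WF=.0145
def axes(psi): return np.array([np.cos(psi),np.sin(psi),0]),np.array([-np.sin(psi),np.cos(psi),0])
u,v=axes(psi); piv=np.r_[HC,.01]+.036*u
def rotv(al,s=1,psi=psi,across=False):
    u,_=axes(psi); z=np.array([0,0,1.])
    t=-np.sin(al)*u-np.cos(al)*z; n=s*(-np.cos(al)*u+np.sin(al)*z)
    x=np.cross(n,t) if across else n
    return R.from_matrix(np.c_[x,np.cross(t,x),t]).as_rotvec()
def body(th,a,h): return np.array([-a*np.cos(th)+h*np.sin(th),a*np.sin(th)+h*np.cos(th)])
def w(p,off=0): return piv+p[0]*u+p[1]*np.array([0,0,1])
def push_tip(th,h=.135): return body(th,.005,h)-[WF,0]
def sup_tip(th,al,e):
    n=np.array([-np.cos(al),np.sin(al)]);t=np.array([-np.sin(al),-np.cos(al)])
    return body(th,.067,.18)-n*WF+t*e
def sup_path(N=9,th0=.49,th1=np.pi/2):
    out=[]
    for s in np.linspace(0,1,N):
        th=th0+(th1-th0)*s; phi=.49+.21*s; e=.067-.042*min(1,s*1.5)
        out.append((th,th-phi,sup_tip(th,th-phi,e)))
    return out
E
python3 - <<'E'
from cell import *
from plan import *
for across in (0,1):
  for s in (1,-1):
    print(across,s)
    for al,p in [(0,push_tip(0)+[-.01,.12]),(0,push_tip(0)),(0,push_tip(.45))]+[(a,p) for _,a,p in sup_path(5)]:
        q=ik(w(p),rotv(al,s,across=across)); print(round(al,2),w(p).round(3),None if q is None else np.round(q,2))
E
```

```text
0 1
0 [ 0.537 -0.139  0.265] [-0.39  0.32 -0.12  1.14 -0.    2.4 ]
0 [ 0.534 -0.13   0.145] [-0.37  0.4  -0.32  0.85 -0.    2.41]
0 [ 0.513 -0.074  0.134] [-0.29  0.36 -0.42  0.8  -0.    2.5 ]
0.0 [ 0.513 -0.074  0.133] [-0.29  0.36 -0.42  0.79 -0.    2.5 ]
0.22 [ 0.5   -0.038  0.133] [-0.1   0.28 -0.56  0.63 -0.19  2.67]
0.44 [ 0.486 -0.001  0.122] [ 0.1   0.29 -0.65  0.51 -0.42  2.86]
0.65 [0.474 0.031 0.094] [ 0.3   0.41 -0.69  0.43 -0.65  3.07]
0.87 [0.468 0.048 0.05 ] [ 0.44  0.61 -0.67  0.4  -0.87 -3.  ]
0 -1
0 [ 0.537 -0.139  0.265] [-0.39  0.32 -0.12  1.14  0.   -0.74]
0 [ 0.534 -0.13   0.145] [-0.37  0.4  -0.32  0.85  0.   -0.73]
0 [ 0.513 -0.074  0.134] [-0.29  0.36 -0.42  0.8  -0.   -0.64]
0.0 [ 0.513 -0.074  0.133] [-0.29  0.36 -0.42  0.79 -0.   -0.64]
0.22 [ 0.5   -0.038  0.133] [-0.1   0.28 -0.56  0.63 -0.19 -0.47]
0.44 [ 0.486 -0.001  0.122] [ 0.1   0.29 -0.65  0.51 -0.42 -0.28]
0.65 [0.474 0.031 0.094] [ 0.3   0.41 -0.69  0.43 -0.65 -0.07]
0.87 [0.468 0.048 0.05 ] [ 0.44  0.61 -0.67  0.4  -0.87  0.14]
1 1
0 [ 0.537 -0.139  0.265] [-0.39  0.32 -0.12  1.14  0.    0.83]

[... 265 characters left out ...]
.486 -0.001  0.122] [ 0.1   0.29 -0.65  0.51 -0.42  1.29]
0.65 [0.474 0.031 0.094] [ 0.3   0.41 -0.69  0.43 -0.65  1.5 ]
0.87 [0.468 0.048 0.05 ] [ 0.44  0.61 -0.67  0.4  -0.87  1.71]
1 -1
0 [ 0.537 -0.139  0.265] [-0.39  0.32 -0.12  1.14  0.   -2.31]
0 [ 0.534 -0.13   0.145] [-0.37  0.4  -0.32  0.85  0.   -2.3 ]
0 [ 0.513 -0.074  0.134] [-0.29  0.36 -0.42  0.8   0.   -2.21]
0.0 [ 0.513 -0.074  0.133] [-0.29  0.36 -0.42  0.79  0.   -2.21]
0.22 [ 0.5   -0.038  0.133] [-0.1   0.28 -0.56  0.63 -0.19 -2.04]
0.44 [ 0.486 -0.001  0.122] [ 0.1   0.29 -0.65  0.51 -0.42 -1.85]
0.65 [0.474 0.031 0.094] [ 0.3   0.41 -0.69  0.43 -0.65 -1.64]
0.87 [0.468 0.048 0.05 ] [ 0.44  0.61 -0.67  0.4  -0.87 -1.43]
```

```bash
python3 - <<'E'
from cell import *
from h import *
from plan import *
import pickle
grab(20)
movep([HC[0],HC[1],.33],rotv(0,-1))
st=get_state(); print(st["clock"],st["position"],st["contact_force"],st["finger_gap"])
T=np.eye(4);T[:3,:3]=R.from_rotvec(st["eef_rot"]).as_matrix();T[:3,3]=st["position"]
f=grab_frame("wrist"); f["cam_to_world"]=T@f["T_tool_cam"]; pickle.dump(f,open("w1.pkl","wb"))
im=f["img"].copy()
L=np.array([[a,b] for a,b in [(.036,.042),(.036,-.042),(-.036,-.042),(-.036,.042)]])
P=np.c_[HC+L[:,:1]*u[:2]+L[:,1:]*v[:2],np.full(4,.19)]
us,vs=axes(spsi); B=np.array([np.r_[stop,.04]+y*vs for y in(-.075,.075)]); F=np.array([np.r_[stop,.01]+.3*us+y*vs for y in(-.075,.075)])
for p in np.r_[proj(f,P),proj(f,B),proj(f,F)]: cv2.circle(im,tuple(int(round(i)) for i in p),3,(255,0,255),1)
cv2.imwrite("pics/c_wrist.png",im[:,:,::-1])
print(proj(f,P).round(1),[d["centre"] for d in tip_of("wrist","mouth")])
E
```

```text
5.1917 [ 0.53969518 -0.1443093   0.32992265] [0.64341972 0.20595194 0.68450114] 0.0025229226372588134
[[352.6 150.1]
 [350.1 228.2]
 [283.9 228.2]
 [281.4 150. ]] [[320.1, 188.9], [354.2, 80.4]]
```

View pics/c_wrist.png

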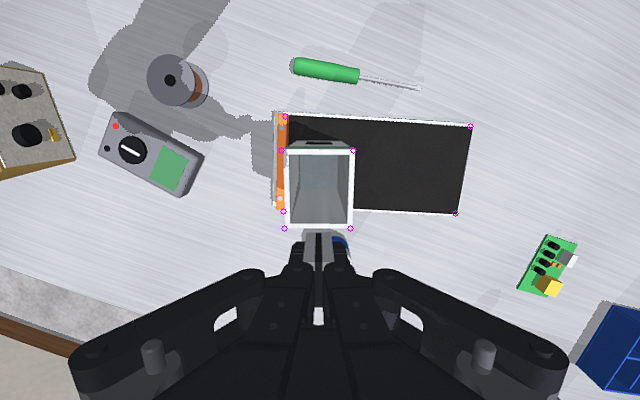

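The wrist view agrees with the fit to about 2 mm: the housing rim corners are near (284,150) to (351,229), and the pad corners overlay. I'll zoom on the fingertips to get their thickness.

```bash
python3 - <<'E'
import pickle,cv2
f=pickle.load(open("w1.pkl","rb"))
cv2.imwrite("pics/d.png",cv2.resize(f["img"][215:345,245:395],None,fx=4.5,fy=4.5,interpolation=cv2.INTER_CUBIC)[:,:,::-1])
from h import *
import numpy as np
Tt=np.array(f["T_tool_cam"])
for z in (0,-.019,-.035,-.05):
    print(z,(proj(f,np.array([[-.0145,0,z],[.0145,0,z],[-.0145,-.011,z],[.0145,-.011,z]]),Tt)-[245,215])*4.5)
E
```

```text
0 [[209.94413299 143.78843189]
 [441.871818   143.59064429]
 [207.58165037  61.21855357]
 [444.01263056  61.02422704]]
-0.019 [[194.38469334 215.90235961]
 [456.91785173 215.67278841]
 [191.312704   123.85058124]
 [459.72451245 123.62469369]]
-0.035 [[177.7500054  293.11668099]
 [473.00439093 292.85257099]
 [173.80030168 191.35880395]
 [476.63782271 191.09834725]]
-0.05 [[157.97050011 385.08951774]
 [492.13324606 384.7840863 ]
 [152.80847833 272.40359854]
 [496.91240691 272.10133302]]
```

View pics/d.png

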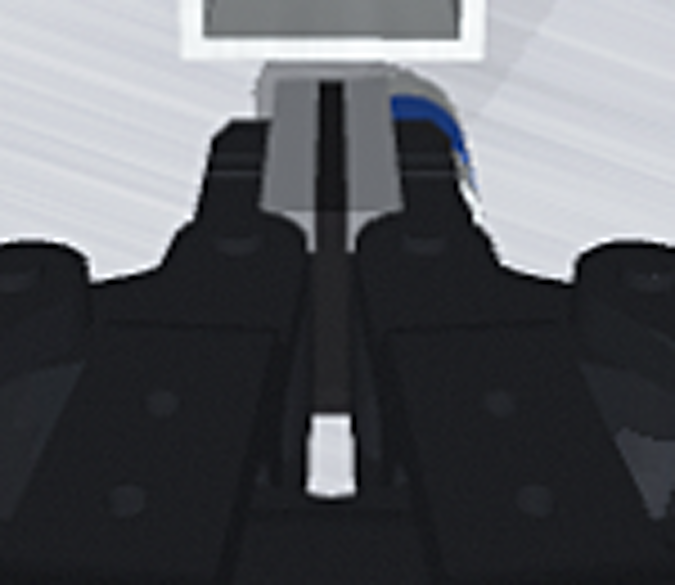

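The shut fingers widen into knuckles about 43 mm behind the tip, so I'll turn the jaws across the housing's y and insert only about 25 mm. The plan is to push to about the balance point, then hop the fingertip back and up under the back wall to catch the housing early. After that I lower it.

```bash
python3 - <<'E'
s=open("plan.py").read()
s=s.replace("WF=.0145","WF=.011").replace("HC=np.array([.5396,-.145])","HC=np.array([.5391,-.1436])").replace("h=.135","h=.156")
s=s[:s.index("def sup_path")]+'''
def sup_path(N,th0,th1=np.pi/2):
    out=[]
    for s in np.linspace(0,1,N):
        th=th0+(th1-th0)*s; phi=th0+(.7-th0)*s; e=.036-.011*s
        out.append((th,th-phi,sup_tip(th,th-phi,e)))
    return out
def RV(al): return rotv(al,1,across=True)
'''
open("plan.py","w").write(s)
E
cat > snap.py <<'E'
import cv2,sys
from cell import *
def snap(tag):
    s=grab_frame("scene")["img"][130:290,200:400]; d=grab_frame("side")["img"][130:290,220:420]
    im=cv2.resize(cv2.hconcat([s,d]),None,fx=2,fy=2,interpolation=cv2.INTER_CUBIC)
    cv2.imwrite(f"pics/{tag}.png",im[:,:,::-1])
E
python3 - <<'E'
from cell import *
from plan import *
from snap import snap
c=push_tip(0)+[-.012,0]
movep(w(c+[0,.09]),RV(0))
move_l(w(c),.1)
print(get_state()["contact_force"])
for th in (0,.1,.2,.3):
    move_l(w(push_tip(th)),.03)
st=get_state(); print(st["clock"],st["position"]-w(push_tip(.3)),st["contact_force"])
snap("e1")
E
```

```text
[ 0.12049342 -0.62880394  0.12960354]
10.3 [-2.23694177e-06  6.15891049e-05  1.16003009e-05] [ 0.37954876 -0.34310014  0.39486408]
```

View pics/e1.png

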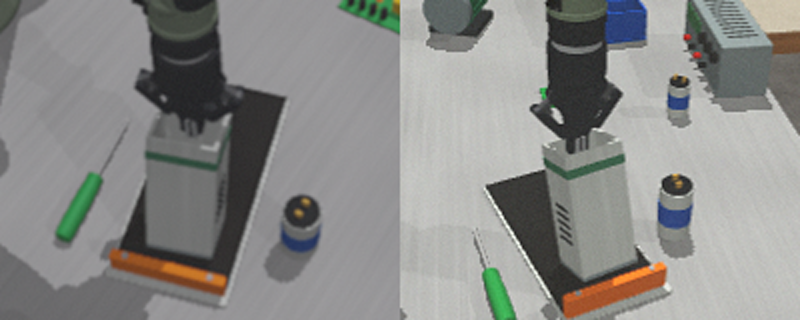

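```bash
cat > hop.py <<'E'
import sys
from cell import *
from plan import *
from snap import snap
tag=sys.argv[1]; th=float(sys.argv[2]); ts=float(sys.argv[3])
move_l(w(push_tip(th)),.03)
a=get_state()["contact_force"]
move_l(w(sup_tip(ts,0,.036)),.12)
b=get_state(); b2=b["contact_force"]
print(b["clock"],a@u,b2@u,b2[2]); sleep(.2); print(get_state()["contact_force"]@u)
snap(tag)
E
python3 hop.py e2 .41 .45
```

```text
11.4417 0.3101117275365836 -0.2622732876922665 -0.9138287919850724
-0.5846345521643881
```

View pics/e2.png

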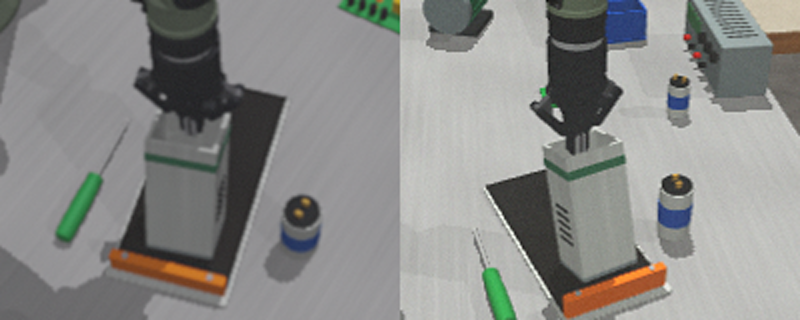

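The housing rocked back against the finger, as planned for a push short of balance. I'll retry a little further.

```bash
python3 hop.py e3 .44 .47
```

```text
13.0583 0.4765301480476043 0.33193066425958845 0.051325843645605496
-0.007498679252337656
```

View pics/e3.png

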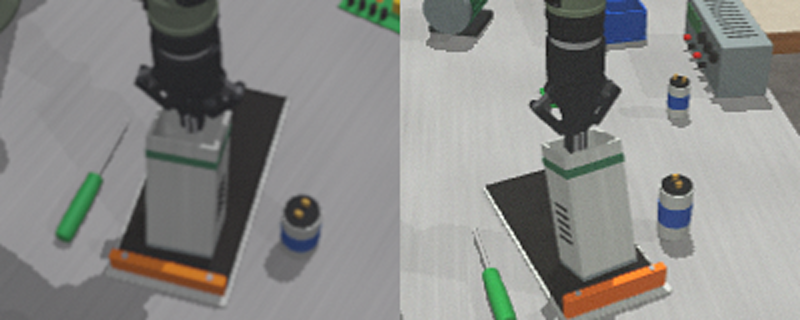

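```bash
python3 hop.py e4 .465 .495
```

```text
14.675 0.5156915661037009 0.674324731470874 0.7302937925715765
-0.15578507078647424
```

View pics/e4.png

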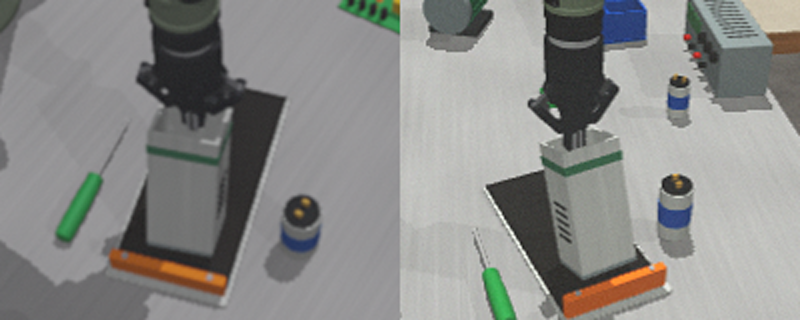

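```bash
python3 - <<'E'
from cell import *
from h import *
from plan import *
import pickle
move_l(w(push_tip(.45)),.05)
sleep(.2)
st=get_state();print(st["clock"],st["contact_force"])
fs={n:grab_frame(n) for n in("scene","side")}; pickle.dump(fs,open("f1.pkl","wb"))
s=fs["scene"]["img"]; d=fs["side"]["img"]
def W(th,a,b,h):
    p=body(th,a,h); return piv+p[0]*u+b*v+p[1]*np.array([0,0,1])
for th in(.35,.45):
  for f in fs.values():
    C=[W(th,a,b,h) for a,b,h in[(0,.042,.18),(.072,.042,.18),(.072,-.042,.18),(0,-.042,.18),(.072,.042,0),(0,.042,0),(.072,-.042,0)]]
    for p in proj(f,np.array(C)): f["img"][int(round(p[1])),int(round(p[0]))]=(255,0,255) if th<.4 else (0,255,255)
i=cv2.hconcat([s[160:290,230:330],d[170:300,270:370]])
cv2.imwrite("pics/g.png",cv2.resize(i,None,fx=4,fy=4,interpolation=cv2.INTER_NEAREST)[:,:,::-1])
E
```

```text
15.7 [ 1.30262433  0.23045025 -0.32645378]
```

View pics/g.png

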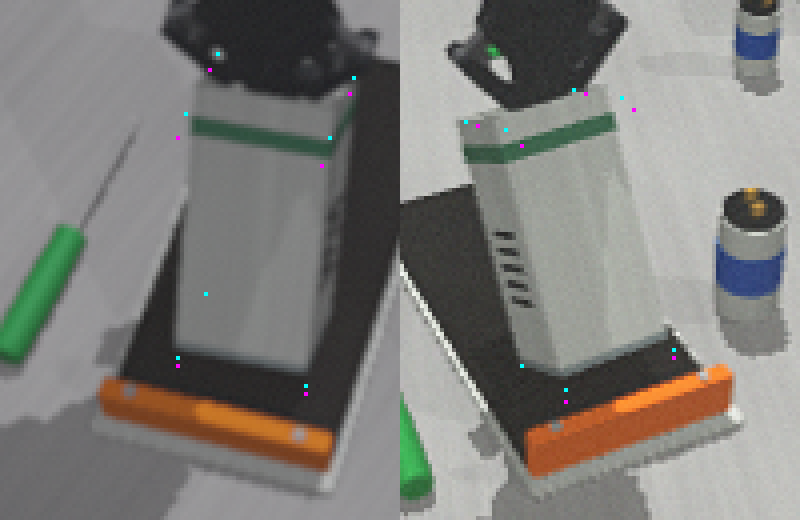

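```bash
cat > fit1.py <<'E'
from h import *
from plan import *
import pickle; fs=pickle.load(open("f1.pkl","rb"))
S=lambda p:np.array(p)/4+[230-.5,160-.5]
D=lambda p:(np.array(p)-[400,0])/4+[270-.5,170-.5]
obs=[("scene",.072,.042,0,178,346),("scene",.072,-.042,0,306,370),("scene",.072,.042,.18,192,84),
("side",.072,.042,0,563,374),("side",.072,-.042,0,668,328),("side",0,.042,0,522,365),("side",.072,-.042,.18,606,84),("side",0,.042,.18,460,121)]
def f(p):
    o=[]
    uu,vv=axes(p[3])
    for n,a,b,h,x,y in obs:
        q=body(p[2],a,h); P=np.array([p[0],p[1],.01])+q[0]*uu+b*vv+q[1]*np.array([0,0,1])
        o.append(proj(fs[n],P)[0]-(S if n=="scene" else D)((x,y)))
    return np.ravel(o)
r=least_squares(f,[*piv[:2],.4,psi],loss="soft_l1"); print(r.x.round(4),r.fun.reshape(-1,2).round(1))
d=r.x[:2]-piv[:2]; print("shift u,v",d@u[:2],d@v[:2])
E
python3 fit1.py
```

```text
[ 0.526  -0.1081  0.5571  1.9278] [[ 0.1  0. ]
 [ 0.9  0.4]
 [ 1.5 -0. ]
 [-0.3  0.9]
 [ 0.3  2.2]
 [-0.4 -0.2]
 [-0.5  0.1]
 [-1.3 -0.4]]
shift u,v 0.001811203897773105 -9.90384837267663e-05
```

The fit says the housing is now past balance at 0.56 rad, resting on the finger under its back wall. The pivot edge has barely moved (about 2 mm). Now I'll lower it.

```bash
sed -i 's/+.036\*u$/+.037*u/' plan.py; python3 - <<'E'
from cell import *
from plan import *
from snap import snap
P=sup_path(11,.57)
for th,al,p in P[:5]:
    move_l(w(p),.05,RV(al))
st=get_state();print(st["clock"],st["contact_force"],th)
snap("k1")
E
```

```text
18.0417 [ 0.54667877  0.49199365 -0.80922773] 0.9703185307179587
```

View pics/k1.png

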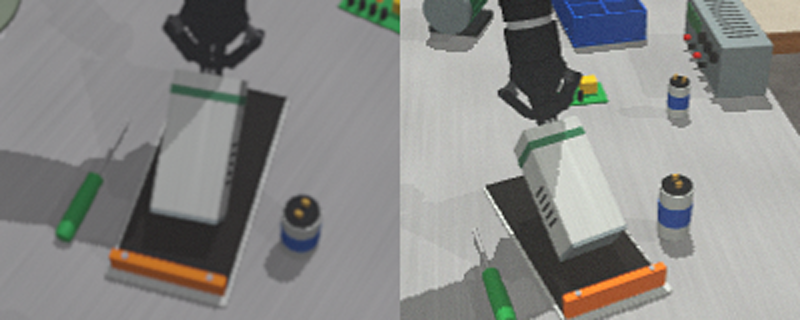

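The housing is at about 1.0 rad and held by the fingertip. I'll continue down.

```bash
python3 - <<'E'
from cell import *
from plan import *
from snap import snap
P=sup_path(11,.57)
for i,(th,al,p) in enumerate(P[5:]):
    move_l(w(p),.045 if i<3 else .03,RV(al))
st=get_state();print(st["clock"],st["contact_force"],th)
snap("k2")
E
```

```text
21.85 [-0.81568929 -0.62739233  0.20989982] 1.5707963267948966
```

View pics/k2.png

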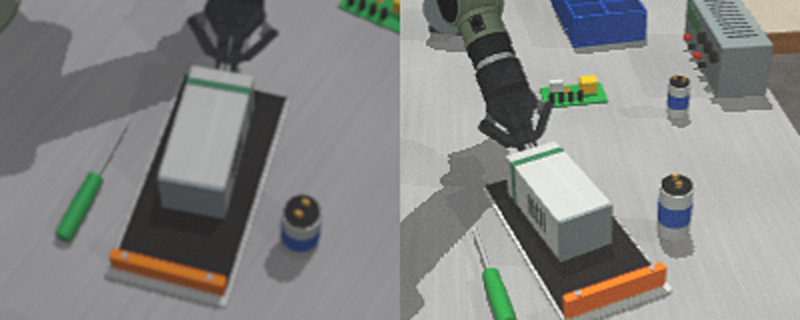

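```bash
python3 - <<'E'
from cell import *
from plan import *
from h import *
import pickle
th,al,p=sup_path(11,.57)[-1]
z=np.array([0,0,1])
q=w(p); move_l(q-.006*z,.02); print(get_state()["contact_force"])
q=q-.006*z+.06*(np.sin(al)*u+np.cos(al)*z); move_l(q,.08)
q=q+.03*u+.09*z; move_l(q,.15,RV(0))
st=get_state();print(st["clock"],st["contact_force"])
fs={n:grab_frame(n) for n in("scene","side")}; pickle.dump(fs,open("f2.pkl","wb"))
s=fs["scene"]["img"].copy(); d=fs["side"]["img"].copy()
i=cv2.hconcat([s[150:290,220:320],d[180:320,265:365]])
cv2.imwrite("pics/m.png",cv2.resize(i,None,fx=4,fy=4,interpolation=cv2.INTER_CUBIC)[:,:,::-1])
E
```

```text
[-0.16917073  0.57290201 -0.87819278]
24.3167 [-0.4084401   0.60971649  0.38524573]
```

View pics/m.png

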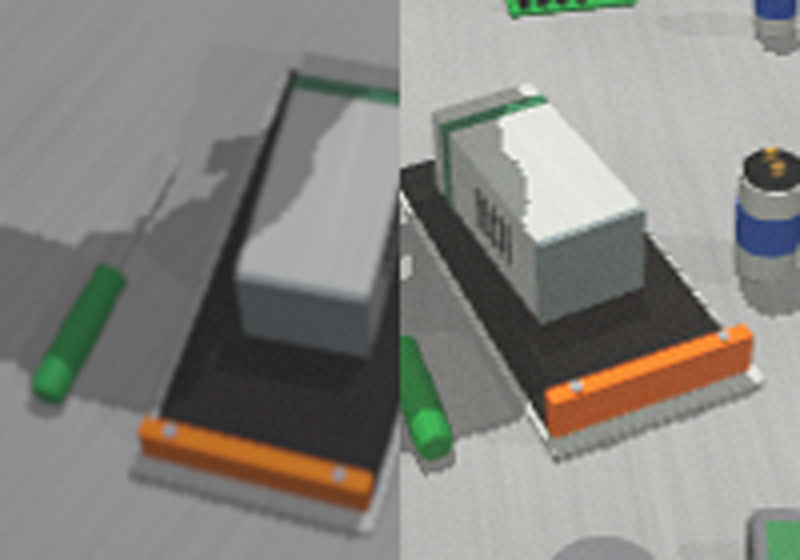

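```bash
python3 - <<'E'
from h import *
from plan import *
import pickle; fs=pickle.load(open("f2.pkl","rb"))
S=lambda x,y:np.array([x/4+220-.4,y/4+150-.4]); D=lambda x,y:np.array([(x-400)/4+265-.4,y/4+180-.4])
obs=[("scene",0,.042,.082,S(238,268)),("scene",0,-.042,.082,S(372,298)),("scene",0,.042,.01,S(243,331)),("scene",0,-.042,.01,S(368,355)),
("side",0,.042,.082,D(540,240)),("side",0,-.042,.082,D(645,212)),("side",0,.042,.01,D(545,321)),("side",0,-.042,.01,D(642,281))]
def f(p):
    uu,vv=axes(p[2]); return np.ravel([proj(fs[n],np.array([p[0],p[1],0])+a*uu+b*vv+[0,0,h])[0]-o for n,a,b,h,o in obs])
r=least_squares(f,[.52,-.11,1.92]); print(r.x.round(4),r.fun.round(1))
us,vs=axes(spsi); d=r.x[:2]-stop; print(d@us[:2],d@vs[:2],r.x[2]-spsi)
E
```

```text
[ 0.5255 -0.1069  1.9121] [ 0.4  1.3 -0.5  0.3  1.4 -0.6  1.2 -0.2 -0.7  1.1 -0.1 -0.9 -1.5  0.3
  0.   1.1]
0.0932958833672643 -0.0016942234426465528 0.03208606377895529
```

The housing lies flat. Its closed end is 93 mm from the bar, centred to 2 mm, with 0.03 rad of yaw. I'll push most of the way on the rim, look, then finish against the stop under force control.

```bash
cat >> plan.py <<'E'
us,vs=axes(spsi)
def sp(x,y,z): return np.r_[stop,.01]+x*us+y*vs+np.array([0,0,z])
RS=rotv(0,1,psi=spsi,across=True)
E
python3 - <<'E'
from cell import *
from plan import *
from h import *
import pickle
movep(sp(.315,0,.12),RS)
move_l(sp(.315,0,.04),.15)
print(move_l(sp(.290,0,.04),.08))
print(move_l(sp(.206,0,.04),.04,until_force=30))
st=get_state();print(st["clock"],st["contact_force"],(st["position"]-np.r_[stop,0])@us)
fs={n:grab_frame(n) for n in("scene","side")}; pickle.dump(fs,open("f3.pkl","wb"))
s=fs["scene"]["img"].copy(); d=fs["side"]["img"].copy()
i=cv2.hconcat([s[150:290,235:335],d[180:320,265:365]])
cv2.imwrite("pics/o.png",cv2.resize(i,None,fx=4,fy=4,interpolation=cv2.INTER_CUBIC)[:,:,::-1])
E
```

```text
False
False
28.1333 [-0.40514052  1.90088925 -1.3703149 ] 0.20602811222655254
```

View pics/o.png

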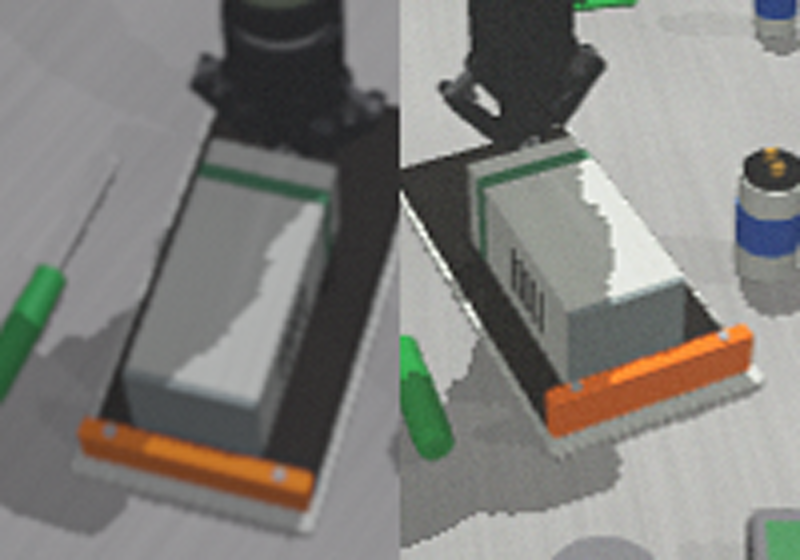

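The housing now looks slightly left of centre, with a small yaw. I'll fit it again.

```bash
python3 - <<'E'
from h import *
from plan import *
import pickle; fs=pickle.load(open("f3.pkl","rb"))
S=lambda x,y:np.array([x/4+235-.4,y/4+150-.4]); D=lambda x,y:np.array([(x-400)/4+265-.4,y/4+180-.4])
obs=[("scene",0,.042,.082,S(126,372)),("scene",0,-.042,.082,S(258,401)),("scene",.18,.042,.082,S(213,141)),("scene",.18,-.042,.082,S(337,165)),
("side",0,.042,.082,D(567,310)),("side",0,-.042,.082,D(684,280)),("side",.18,.042,.082,D(469,165)),("side",.18,-.042,.082,D(568,135))]
def f(p):
    uu,vv=axes(p[2]); return np.ravel([proj(fs[n],np.array([p[0],p[1],0])+a*uu+b*vv+[0,0,h])[0]-o for n,a,b,h,o in obs])
r=least_squares(f,[.55,-.19,1.88]); print(r.x.round(4),r.fun.round(1))
d=r.x[:2]-stop; print(d@us[:2],d@vs[:2],r.x[2]-spsi)
# re-fit stop from clear edges: bar top inner edge & far pad
im=fs["scene"]["img"].copy()
for P in [sp(0,.075,.03),sp(0,-.075,.03),sp(0,.042,.03),sp(0,-.042,.03)]: 
    p=proj(fs["scene"],P)[0]; print((p-[235,150])*4)
for P in [sp(0,.075,.03),sp(0,-.075,.03)]: print((proj(fs["side"],P)[0]-[265,180])*4+[400,0])
E
```

```text
[ 0.5385 -0.1829  1.8743] [-0.1 -0.1 -0.1  0.8  0.3 -1.4  0.2 -0.5  0.7  1.7  0.1 -0.1 -0.9 -0.3
  0.4 -0.1]
0.017005660274083036 0.009085031923625884 -0.005749515721077181
[ 85.99234883 416.0927874 ]
[317.61830527 472.87821125]
[136.10811038 428.49157214]
[265.85745853 460.30305177]
[546.55215061 390.54935814]
[746.07455074 320.78217214]
```

The remaining gap is about 17 mm and yaw is −0.006 rad, but the housing sits 9 mm toward +y. I'll shift the push line to y = +9 mm and finish.

```bash
python3 - <<'E'
from cell import *
from plan import *
from h import *
import pickle
move_l(sp(.212,0,.04),.05); move_l(sp(.212,.009,.04),.05)
hit=move_l(sp(.176,.009,.04),.025,until_force=18)
st=get_state();print(hit,st["clock"],st["contact_force"]@us,(st["position"]-np.r_[stop,0])@us)
fs={n:grab_frame(n) for n in("scene","side")}; pickle.dump(fs,open("f4.pkl","wb"))
i=cv2.hconcat([fs["scene"]["img"][150:290,235:335],fs["side"]["img"][180:320,265:365]])
cv2.imwrite("pics/p.png",cv2.resize(i,None,fx=4,fy=4,interpolation=cv2.INTER_CUBIC)[:,:,::-1])
E
```

```text
True 29.7417 0.7842316425312953 0.1931672318392184
```

View pics/p.png

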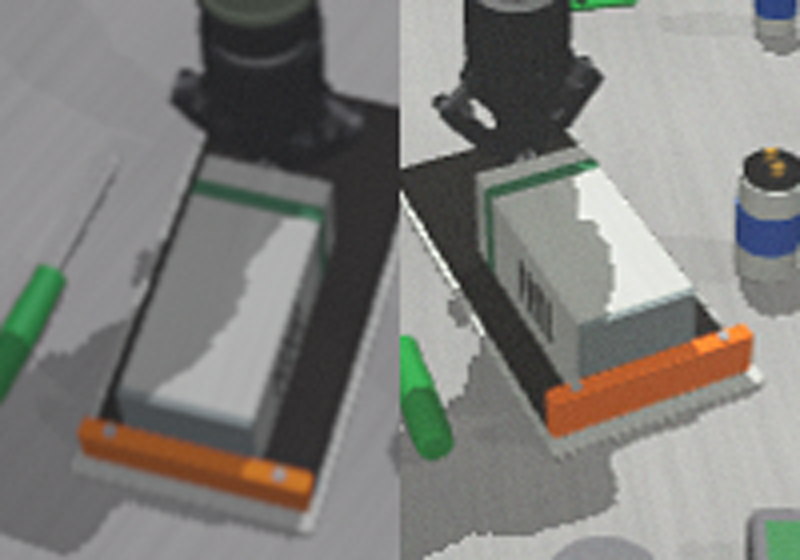

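```bash
python3 - <<'E'
from cell import *
from plan import *
for F,v in ((20,.01),(25,.01)):
    hit=move_l(sp(.180,.009,.04),v,until_force=F)
    st=get_state();print(hit,st["clock"],st["contact_force"]@us,(st["position"]-np.r_[stop,0])@us)
E
```

```text
True 30.6167 1.3789173189178239 0.19361590333725306
True 31.4667 0.7754932686615434 0.19420396480346816
```

Contact is rigid at TCP x = 0.193, which is flush within calibration. Now I'll back away and check squareness from above with the wrist camera.

```bash
python3 - <<'E'
from cell import *
from plan import *
from h import *
import pickle
move_l(sp(.225,.009,.04),.1); move_l(sp(.24,.009,.22),.2)
movep(sp(.06,.0,.3),rotv(0,1,psi=spsi))
st=get_state();print(st["clock"])
T=np.eye(4);T[:3,:3]=R.from_rotvec(st["eef_rot"]).as_matrix();T[:3,3]=st["position"]
f=grab_frame("wrist"); f["cam_to_world"]=T@f["T_tool_cam"]; pickle.dump(f,open("w2.pkl","wb"))
fs={n:grab_frame(n) for n in("scene","side")}; pickle.dump(fs,open("f5.pkl","wb"))
cv2.imwrite("pics/q.png",f["img"][:,:,::-1])
print(proj(f,np.array([sp(0,.042,.03),sp(0,-.042,.03),sp(0,.042,.072)])))
E
```

```text
34.1667
[[358.1969784  198.32437056]
 [360.30890583 142.66415162]
 [362.33174934 205.92779398]]
```

View pics/q.png

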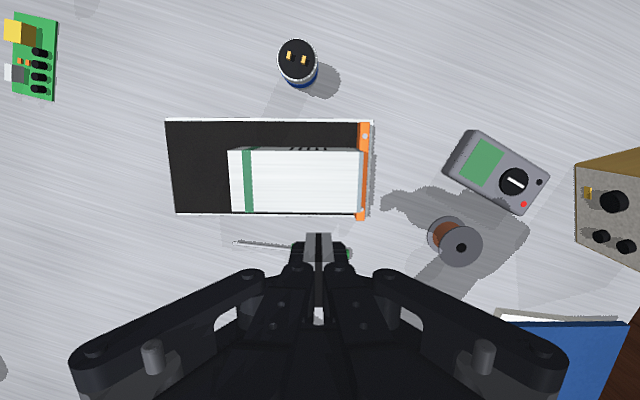

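```bash
python3 - <<'E'
import pickle,cv2
f=pickle.load(open("w2.pkl","rb"))
cv2.imwrite("pics/r.png",cv2.resize(f["img"][110:230,290:390],None,fx=5,fy=5,interpolation=cv2.INTER_CUBIC)[:,:,::-1])
fs=pickle.load(open("f5.pkl","rb"))
i=cv2.hconcat([fs["scene"]["img"][190:290,235:335],fs["side"]["img"][200:300,280:380]])
cv2.imwrite("pics/s.png",cv2.resize(i,None,fx=4,fy=4,interpolation=cv2.INTER_CUBIC)[:,:,::-1])
E
```

```text
(no output)
```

View pics/r.png

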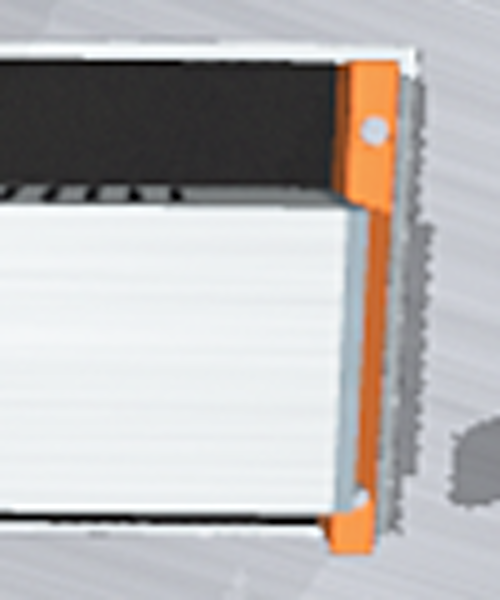

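View pics/s.png

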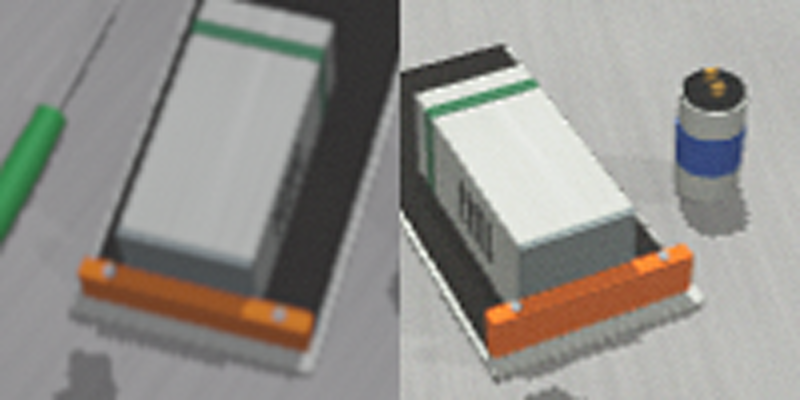

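The wrist close-up shows the housing end face meeting the bar. I'll measure the angle between the housing and the bar with sub-pixel edge fits.

```bash
python3 - <<'E'
import pickle
from h import *
from plan import *
f=pickle.load(open("w2.pkl","rb")); im=f["img"].astype(float); g=im.mean(2); print(im.shape)
RB=im[:,:,0]-im[:,:,2]
def edge(arr,lines,vert,lo_hi,sign):
    pts=[]
    for k in lines:
        lo,hi=lo_hi(k); s=(arr[lo:hi,k] if vert else arr[k,lo:hi]); d=np.diff(s)*sign
        i=int(d.argmax()); 
        j0,j1=max(0,i-2),min(len(d),i+3); wt=np.clip(d[j0:j1],0,None); c=(wt*np.arange(j0,j1)).sum()/wt.sum()+lo+.5
        pts.append((k,c) if vert else (c,k))
    return np.array(pts)
def line(pts,z):
    P=np.array([onz(f,p,z)[:2] for p in pts]); P=(P-stop)@np.c_[us[:2],vs[:2]]
    for _ in range(3):
        vx,vy,x0,y0=cv2.fitLine(P.astype(np.float32),cv2.DIST_HUBER,0,1e-4,1e-4).ravel()
        r=abs((P[:,0]-x0)*vy-(P[:,1]-y0)*vx); P=P[r<max(.0015,2*np.median(r))]
    a=np.arctan2(vy,vx); return round(float(a),4),(round(float(x0),4),round(float(y0),4)),len(P)
xs=range(262,350)
print("housing +y edge? lower", line(edge(g,xs,True,lambda k:(205,217),-1),.082))
print("housing upper", line(edge(g,xs,True,lambda k:(144,158),1),.082))
print("pad upper", line(edge(g,range(185,345),True,lambda k:(115,128),-1),.01))
print("pad far", line(edge(g,range(128,206),False,lambda k:(158,185),-1),.01))
ys=range(156,208)
print("housing end top edge", line(edge(g,ys,False,lambda k:(352,366),-1),.082))
print("bar inner top (vis. to RB)", line(edge(RB,ys,False,lambda k:(354,372),1),.04))
print("bar inner top clear", line(edge(RB,list(range(124,149)),False,lambda k:(350,366),1),.04))
print("bar outer", line(edge(RB,range(126,216),False,lambda k:(360,376),-1),.04))
E
```

```text
(400, 640, 3)
housing +y edge? lower (-0.0036, (0.0867, 0.051), 88)
housing upper (-0.0085, (0.1079, -0.0343), 88)
pad upper (-0.011, (0.1446, -0.0734), 160)
pad far (1.5617, (0.3032, 0.0097), 78)
housing end top edge (1.5145, (0.0056, 0.0074), 52)
bar inner top (vis. to RB) (1.5602, (-0.0046, 0.0113), 51)
bar inner top clear (-1.4707, (0.0048, -0.0493), 21)
bar outer (1.5591, (-0.0112, 0.001), 88)
```

```bash
python3 - <<'E'
from cell import *
from h import *
import pickle
a=pickle.load(open("f0.pkl","rb"));b=pickle.load(open("f5.pkl","rb"))
for t in["capacitor_a","screwdriver","meter","spool"]:
    print(t,[d["centre"] for d in spot_in("scene",t)][:2])
st=get_state(); print(st["clock"],st["position"],st["contact_force"])
print(sign_off())
E
```

```text
capacitor_a [[349.6, 244.0], [435.5, 171.0]]
screwdriver [[241.0, 230.7]]
meter [[252.9, 351.4]]
spool [[217.3, 312.4]]
34.5167 [ 0.53401373 -0.13879686  0.30997903] [-0.66579895  0.62648775  0.30738699]
the job is handed in; nothing more can be done
None
```

I tipped the housing onto its side, pushed it until its closed end met the stop, and handed the job in at 34.5 s with no verdict reported. The shut fingers worked from inside the mouth throughout the tipping. The first three pushes stopped short of balance and the housing rocked back against the finger. On the next push it overbalanced, and the fingertip caught it under the back wall at about 0.56 rad. I lowered it from there to flat in small steps, with the pivot edge moving only about 2 mm. I then pushed the rim along the pad until contact with the stop, and repeated the push at 20 and 25 N to confirm it was solid.

**Last checks:**
- **Squareness:** the housing's closed end is parallel to the bar to about 0.001 rad, and its long sides to about 0.005 rad. One other edge fit disagreed (about 0.05 rad). I put that down to the darker strip at the closed end being mistaken for the edge.
- **Contact with the stop:** the images are consistent with a flush end, to a few millimetres; one edge estimate overlapped the bar by about 4 mm. The firmest evidence is the solid contact force.
- **Position along the bar:** the housing sits about 9 mm toward +y of the stop's middle.
- **Other items:** in the scene view, the capacitor_a, screwdriver, spool and meter appear where they started. I did not re-measure capacitor_b or the board after the job.
- **Arm:** it ended about 0.31 m up, clear of everything.

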